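Close a cup mould and throw its hold-down over centre

TASK

Close the cup mould: set the loose plaster core into the round mould in the stand and turn it until its four keys drop into the slots of the rim and the flange lies fully home. Then push the sprung lever of the hold-down all the way down, past its dead centre, so that it stays down by itself with the plunger bearing on the core. Leave the things around as they stand.

Things in the scene. Friction and masses are not known exactly. Their poses are not given: they have to be found in the camera images.
- stand: Fixed plywood stand 316 x 170 x 14 mm holding the round mould and a steel hold-down clamp. Origin on the bench below the mould's centre; z up; x points from the mould to the clamp and on along the lever. While the lever is up the clamp arm stands upright 115 mm along x from the mould's centre, up to 300 mm high, and the space over the mould is free.
- mould_mouth (a point): Centre of the mouth of the fixed plaster mould (140 mm wide), level with its flat rim, 78 mm above the bench; axes as the stand. Conical bore: 73 mm wide here, 58 mm at its floor 56 mm lower. Four radial slots 90 degrees apart cross the rim (20 degrees wide, 8.5 mm deep). The mould stands turned anyhow about z: the slots' angle is not reported; see it or feel for it.
- core_mid (a point): Loose plaster core, 0.3 to 0.55 kg, standing upright; point on its axis half-way up its 105 mm, z up. From its foot: plug tapering from 49 mm wide to 68 mm at 46 mm; flange 120 mm wide from 46 to 59 mm; then the round boss. When home (flange on the rim, keys in the slots) this point is 6.5 mm above mould_mouth; with the keys resting on the rim, 13.5 mm above it.
- core_boss (a point): Centre of the core's round boss, by which it is held: 49 mm wide at its foot, 45 mm at its top, 46 mm tall; this point is on the core's axis, 83 mm above its foot, 24 mm above the flange and 22 mm below its top.
- core_keys (a point): On the core's axis level with the flange's underside, 46 mm above its foot. Four radial keys stand 7 mm down from the flange along this point's +x, +y, -x and -y, 40 to 57 mm from the axis, 15 degrees wide at the flange and 9 at the tip. Resting on the rim the core can be turned; within about 5 degrees of the slots the keys drop in.
- lever (a joint): Angle of the sprung lever, rad: 0 = up, 58 degrees above level (a spring of 0.2 to 0.35 N m brings it back here); grows as it goes down and away from the mould; stop at 1.10, 5 degrees below level. Dead centre is 1.0: over a home core the lever stays down beyond it; with no core it springs back; it does not push home a core whose keys are out. Takes 8 to 15 N at the grip just before dead centre.
- lever_grip (a point): Middle of the upper face of the lever's rubber grip, 100 mm from the pivot; moves with the lever. The grip is 25 mm wide and 16 mm thick and reaches from 43 to 125 mm from the pivot.
- lever_pivot (a point): The lever's pivot, 191 mm along the stand's x from the mould's centre, 173 mm above the bench; axes as the stand. The lever turns about the stand's y, in its x-z plane, from 58 degrees above +x down to 5 below it.
- beaker: Grey clay beaker, 77 mm wide, 83 mm tall, a bystander; origin at its underside.
- soap_jar: Screw-lid jar, 66 mm wide, 105 mm tall, a bystander; origin at its underside.
- wedge: Beech mould wedge, 34 x 95 x 22 mm, a bystander; origin at its underside.
There are look-alikes about, which are no part of the job. Leave any blue or purple look-alike of the part that bears core_mid alone.

How it is judged:
By the outcome, as a careful person would: the job done as asked, in the order asked, and still so for the second after the job is handed in, with the robot touching nothing.
It also fails if it takes over 61 s, if anything falls off the work surface, if the arm or the gripper's body presses on something with over 40 N, if the wrist force passes 120 N, or if a joint passes its speed limit or range.

ROBOT

A 6-joint arm with a two-finger parallel gripper is mounted at the origin on the work surface; the furniture and walls round the work are solid. World frame = base frame: x ahead of the robot, y to its left, z up, the work surface at z = 0. Lengths are in m, angles in rad, forces in N, time in s.
With the tool pointing down it reaches from about 0.375 to 0.925 m from the base axis. Payload 5.7 kg.
Tool frame: the origin (TCP) lies midway between the tips of the shut fingers; the grasp point (between the pads) lies 19 mm behind it; z points along the fingers, y is the line along which they close (so a half turn about z gives the same grasp; the last joint's range is limited). The gripper opens to 88 mm and grips with 3 to 60 N. Pads are 20 mm wide; open, the fingers measure 115 mm over their backs; the gripper's body (75 mm by 178 mm) begins 61 mm behind the grasp point.
Start: joints at [-1.351, 0.359, 1.51, -0, 1.272, -0.115], TCP at [0.197, -0.567, 0.223] pointing down, gripper open.
Joint ranges: [-2.97, 2.97], [-1.01, 2.36], [0.21, 2.38], [-0.96, 4.11], [0.2, 2.71], [-2.98, 2.98]. Speed limits (rad/s): [2.39, 2.39, 3.14, 3.14, 3.14, 3.14].

INTERFACE

Orientations are given as a unit quaternion [w, x, y, z].
In Python, from plant import arm gives the robot as it stands. The module is installed in compiled form; this text tells all that it offers.
- The arm moves only by the shell command python3 -m pendant 'ROWS' [FORCE]. ROWS is JSON, a list of rows, each an object of numbers: "x", "y", "z": the shift along the tool's x, y, z in m; "twist": the turn about the tool's z in degrees; "gripper": the finger opening in m, from 0 to 0.0878. In form: [{"x": .., "y": .., "z": .., "twist": .., "gripper": ..}, ...]. A call has 1 to 5 rows; each row shifts and turns the commanded pose from where the row before left it, along the tool's axes as they then stand; what a row does not reach is not made up. A row lasts 1/8 s, in which the tool goes at most 62.5 mm and 10.7 degrees, less where a joint would pass 70% of its speed; a pose out of reach is approached as far as the arm can. A call is refused whole if a number of a shift passes 0.0625 or a number of a turn 10.7, either way. A call with a gripper value outside its range is refused whole. The fingers move at their own pace and stop on an object; FORCE is the grip in N (left out, the last holds). Time passes only in rows, so rows that do not move let the fingers close. It gives the time, the measured TCP pose, the force, the opening and the grip force at its end, in the units of the state.
- arm.observe(): the state, without advancing time (a new reading comes with each control period).
- arm.grab_frame(name): name is "scene" or "top"; returns (picture, depth): 384x512x3 uint8, red, green, blue; 384x512 float32, m along the optical axis (not along the pixel's ray), 0 where there is no reading.
- arm.get_calibration(name): a dict with "vfov" (degrees; the focal length in pixels is half the picture's height over the tangent of half this angle, whatever the lens; pixels are square), "cx", "cy" (the principal point, pixels), "k1" (the pictures are not rectified: a ray, as slopes to the right and down, at radius r is drawn at 1 + k1 r^2 times it, then the intrinsics apply), "pose" (4x4, takes a point from camera to world coordinates). Camera axes: x right, y up, looking along -z (the intrinsics and any distortion apply to the point x, -y, -z); pixel columns grow to the right and rows downward; lengths in m; the calibration is good to about 2 mm. A picture is of the moment at which its call begins. get_calibration takes no time and is no camera call.
- arm.close_job(): hands the job in; it is judged then, once.
The state is a dict: "time": time; "q": joint angles; "qd": joint speeds; "joint_torque": joint torques, N m; "eef_pos": TCP position; "eef_rot": TCP orientation; "contact_force": force on the tool from outside, world axes, zero at the start; "ft_torque": the same for the moment, N m; "finger_gap": finger opening in m; "grip_force": force on a finger pad.
Only numpy, scipy, OpenCV 4.12 (cv2) and the standard library are available. Lean on these libraries where they do the work, as an engineer would, in place of code of your own. Each camera call takes 0.05 s, during which the arm holds its last target. There are 200 camera calls.

## Working session

There is one attempt and no reset: what is moved stays moved. The work goes in short steps, Python scripts to look and compute and a shell command to move; the robot and the scene stay as the last step left them, time stands still between calls to the robot, and variables do not carry over. Pictures are saved under pics/ and viewed, at most 10 in all, crops included, and the job is handed in when it is done.

```bash
mkdir -p pics
cat > h.py <<'E'
import numpy as np, cv2
from plant import arm
def cal(n):
    c=arm.get_calibration(n); f=192/np.tan(np.radians(c["vfov"])/2); return c,f
def ray(n,u,v):
    c,f=cal(n); K=np.array([[f,0,c["cx"]],[0,f,c["cy"]],[0,0,1.]])
    # undistort r_d=r(1+k1 r^2)
    p=cv2.undistortPoints(np.array([[[u,v]]],float),K,np.array([c["k1"],0,0,0.]))[0,0]
    P=np.array(c["pose"]); d=P[:3,:3]@np.array([p[0],-p[1],-1]); return P[:3,3],d
def onz(n,u,v,z):
    o,d=ray(n,u,v); return o+d*(z-o[2])/d[2]
def atd(n,u,v,dep):
    o,d=ray(n,u,v); return o+d*dep
def proj(n,X):
    c,f=cal(n); P=np.array(c["pose"]); q=P[:3,:3].T@(np.array(X)-P[:3,3]); a=np.array([q[0]/-q[2],-q[1]/-q[2]]); a=a*(1+c["k1"]*(a@a)); return a*f+[c["cx"],c["cy"]]
def cloud(n,D):
    c,f=cal(n); K=np.array([[f,0,c["cx"]],[0,f,c["cy"]],[0,0,1.]])
    v,u=np.mgrid[:384,:512]; p=cv2.undistortPoints(np.dstack([u,v]).reshape(-1,1,2).astype(float),K,np.array([c["k1"],0,0,0.]))[:,0]
    P=np.array(c["pose"]); d=np.c_[p[:,0],-p[:,1],-np.ones(len(p))]*D.reshape(-1,1)
    return (d@P[:3,:3].T+P[:3,3]).reshape(384,512,3)
def grab(n,name):
    I,D=arm.grab_frame(n); cv2.imwrite(f"pics/{name}.png",I[:,:,::-1]); np.save(f"pics/{name}.npy",D); return I,D
E
python3 - <<'E'
from h import *
for n in("scene","top"):
    I,D=grab(n,n+"0"); c=arm.get_calibration(n); print(n,c["vfov"],c["k1"],np.round(c["pose"],3).tolist())
print(arm.observe())
E
```

```text
scene 44.70343091173106 -0.0085002914134004 [[-0.888, 0.327, -0.323, 0.17], [-0.46, -0.608, 0.648, 0.89], [0.015, 0.724, 0.69, 1.012], [0.0, 0.0, 0.0, 1.0]]
top 42.10493896111112 -0.028411864962794672 [[0.029, 0.982, -0.188, 0.307], [-1.0, 0.029, -0.005, 0.1], [0.0, 0.188, 0.982, 1.561], [0.0, 0.0, 0.0, 1.0]]
{'time': 0.1, 'q': array([-1.35109358e+00,  3.59440718e-01,  1.51129400e+00, -1.18161035e-05,
        1.27252146e+00, -1.15084625e-01]), 'qd': array([ 0.00015515, -0.00095532, -0.00278448,  0.00029164,  0.00096239,
       -0.00032609]), 'joint_torque': array([-3.21936132e-04, -5.16357708e+01, -2.71406472e+01,  6.76526106e-02,
        2.76479765e-02, -3.22223229e-05]), 'eef_pos': array([ 0.1970033 , -0.56608411,  0.22190055]), 'eef_rot': array([-8.30328505e-04,  9.86021730e-01,  1.66614693e-01, -4.91268301e-05]), 'contact_force': array([-1.13267841,  0.14452472,  0.44380735]), 'ft_torque': array([ 0.03854027, -0.01744229, -0.01818206]), 'grip_force': 0.0, 'finger_gap': 0.08780279408862281}
```

View pics/scene0.png

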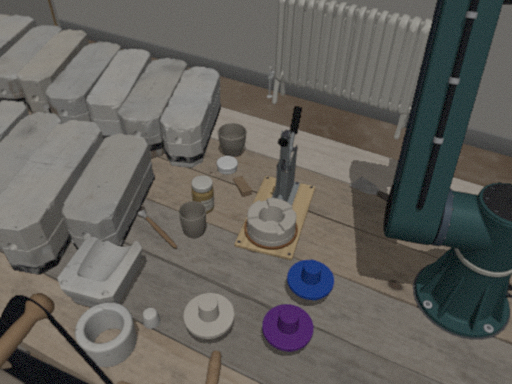

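View pics/top0.png

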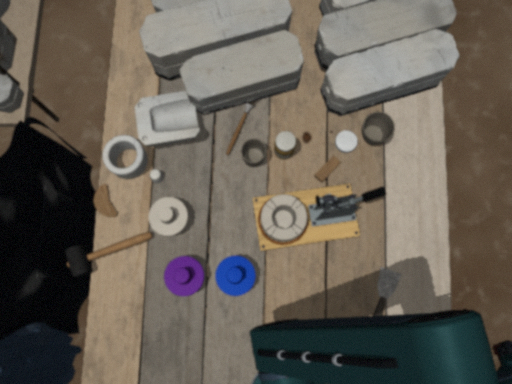

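The scene view shows the plaster core at scene (209,315) / top (169,216). It could be confused with the blue core at scene (310,280) / top (236,276), the purple core at (288,327) / (185,276), or the empty white ring at (105,335) / (123,156). The mould is at scene (271,220) / top (284,219) and the lever grip at scene (295,120) / top (374,194). I choose the undyed plaster core and will check it in a close crop.

Run:
```python
from h import *
Is=cv2.imread("pics/scene0.png");It=cv2.imread("pics/top0.png")
a=cv2.resize(It[180:256,134:210],(390,390),interpolation=cv2.INTER_CUBIC)
b=cv2.resize(It[180:256,246:322],(390,390),interpolation=cv2.INTER_CUBIC)
c=cv2.resize(Is[285:345,170:250],(390,290),interpolation=cv2.INTER_CUBIC)
cv2.imwrite("pics/crop0.png",np.vstack([np.hstack([a,b])]))
D=np.load("pics/top0.npy");P=cloud("top",D)
S=np.load("pics/scene0.npy");Q=cloud("scene",S)
hsv=cv2.cvtColor(It,cv2.COLOR_BGR2HSV)
def stat(nm,u,v,r,zl,zh,P):
    m=np.zeros(P.shape[:2],bool);m[v-r:v+r,u-r:u+r]=1;m&=(P[...,2]>zl)&(P[...,2]<zh)
    X=P[m]; c,R=cv2.minEnclosingCircle(X[:,:2].astype(np.float32)); print(nm,len(X),X.mean(0).round(4),np.round(c,4),round(R,4))
stat("core flange+boss",169,216,26,.04,.12,P)
stat("core boss",169,216,26,.09,.12,P)
stat("mould",284,219,32,.06,.09,P)
stat("core flange scene",209,315,30,.04,.12,Q); stat("boss scene",209,308,20,.09,.12,Q)
# board yellow
m=cv2.inRange(hsv,(15,90,110),(32,255,255));m[:180]=0;m[255:]=0;m[:,:245]=0;m[:,365:]=0
m=cv2.morphologyEx(m,cv2.MORPH_CLOSE,np.ones((3,3)))
pts=np.array([onz("top",u,v,.014)[:2] for v,u in np.argwhere(m>0)],np.float32)
r=cv2.minAreaRect(pts);print(r,cv2.boxPoints(r).round(3).tolist())
# clamp top pts
k=np.zeros(P.shape[:2],bool);k[175:230,308:390]=1;k&=P[...,2]>.15
X=P[k];i=np.argsort(-X[:,2])[::max(1,len(X)//12)];print(X[i].round(3).tolist())
```

```text
core flange+boss 1182 [0.5311 0.3797 0.0669] [0.5327 0.3824] 0.0608
core boss 201 [0.531  0.3814 0.1037] [0.5324 0.3819] 0.0236
mould 1286 [0.537  0.0292 0.0754] [0.5435 0.0141] 0.0863
core flange scene 1844 [0.5305 0.3924 0.067 ] [0.5374 0.3832] 0.0618
boss scene 322 [0.5342 0.3868 0.1025] [0.5367 0.3848] 0.0237
((0.5524237751960754, -0.04413166642189026), (0.17462201416492462, 0.31755027174949646), 10.176445960998535) [[0.43799999356269836, 0.09700000286102295], [0.4950000047683716, -0.2160000056028366], [0.6660000085830688, -0.1850000023841858], [0.6100000143051147, 0.12800000607967377]]
[[0.307, 0.1, 1.561], [0.552, -0.05, 0.286], [0.559, -0.064, 0.282], [0.554, -0.056, 0.278], [0.576, -0.213, 0.271], [0.577, -0.201, 0.253], [0.567, -0.2, 0.234], [0.578, -0.177, 0.214], [0.554, -0.146, 0.185], [0.583, -0.119, 0.179], [0.582, -0.126, 0.174], [0.539, -0.082, 0.164], [0.587, -0.149, 0.152]]
```

View pics/crop0.png

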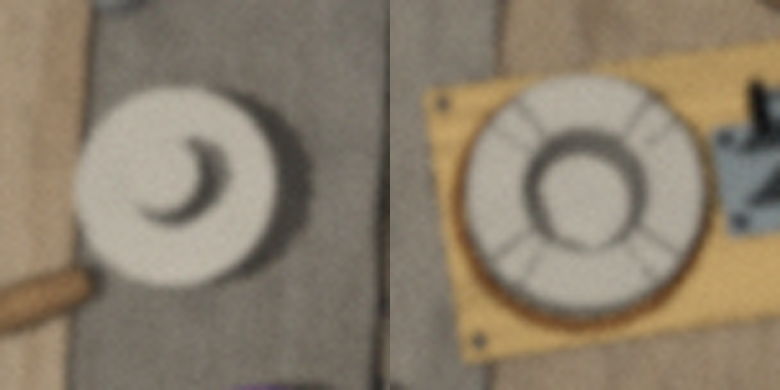

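The left crop confirms the choice: an undyed plaster core with a round boss, centred near crop (170,178). The right crop shows the mould with four slots at roughly 45° in the picture, near (525,110), (655,120), (515,265) and (645,265). The keys are hidden under the flange, so I will feel for them.

Run:
```python
from h import *
It=cv2.imread("pics/top0.png");g=cv2.cvtColor(It,cv2.COLOR_BGR2GRAY).astype(np.float32)
P=cloud("top",np.load("pics/top0.npy"));Q=cloud("scene",np.load("pics/scene0.npy"))
for nm,A,(u,v) in(("top",P,(284,219)),("scene",Q,(271,220))):
    m=np.zeros((384,512),bool);m[v-34:v+34,u-34:u+34]=1;m&=(A[...,2]>.070)&(A[...,2]<.086)
    X=A[m][:,:2]; c0=np.median(X,0)
    m2=np.linalg.norm(X-[.536,.03],axis=1)<.085; X=X[m2]
    c,R=cv2.minEnclosingCircle(X.astype(np.float32))
    # outer points per angle, circle fit
    a=np.degrees(np.arctan2(*(X-c)[:,::-1].T));o=[]
    for b in range(-180,180,10):
        s=X[(a>=b)&(a<b+10)]
        if len(s): o.append(s[np.argmax(np.linalg.norm(s-c,axis=1))])
    o=np.array(o);s=np.linalg.lstsq(np.c_[2*o,np.ones(len(o))],(o**2).sum(1),rcond=None)[0]
    print(nm,np.round(c,4),round(R,4),"fit",s[:2].round(4),np.sqrt(s[2]+s[:2]@s[:2]).round(4),A[m][:,2].mean())
    if nm=="top": cc=s[:2]
def prof(rr):
    r=[]
    for t in range(0,360,3):
        w=[]
        for q in rr:
            u,v=proj("top",[cc[0]+q*np.cos(np.radians(t)),cc[1]+q*np.sin(np.radians(t)),.078])
            w.append(cv2.remap(g,np.array([[u]],np.float32),np.array([[v]],np.float32),1)[0,0])
        r.append(np.mean(w))
    return np.array(r)
p=prof(np.arange(.045,.065,.003));print(p.round().astype(int).reshape(4,30))
```

```text
top [0.5379 0.03  ] 0.0701 fit [0.5375 0.0295] 0.0691 0.07683262036641617
scene [0.5425 0.0309] 0.0716 fit [0.5429 0.0321] 0.0693 0.07635628981360203Traceback (most recent call last):
  File "<stdin>", line 26, in <module>
  File "<stdin>", line 22, in prof
  File "h.py", line 15, in proj
    c,f=cal(n); P=np.array(c["pose"]); q=P[:3,:3].T@(np.array(X)-P[:3,3]); a=np.array([q[0]/-q[2],-q[1]/-q[2]]); a=a*(1+c["k1"]*(a@a)); return a*f+[c["cx"],c["cy"]]
        ~~~^^^
  File "h.py", line 4, in cal
    c=arm.get_calibration(n); f=192/np.tan(np.radians(c["vfov"])/2); return c,f
ValueError: time passes only in moves, steps and waits
```

```bash
python3 -m pendant '[{"z":-0.0625},{"z":-0.04}]'
```

```text
validation failed for argument at $[0]...
```

```bash
python3 -m pendant '[{"x":0,"y":0,"z":-0.035,"twist":-10,"gripper":0.0878},{"x":0,"y":0,"z":-0.035,"twist":-10,"gripper":0.0878},{"x":0,"y":0,"z":-0.035,"twist":-10,"gripper":0.0878},{"x":0,"y":0,"z":-0.035,"twist":-6,"gripper":0.0878}]'
```

```text
time: 0.6
eef_pos: [0.197, -0.5663, 0.3632]
eef_rot: [-0.001, 0.885, 0.465, 0.0]
contact_force: [-0.7, -0.7, 0.5]
finger_gap: 0.0882
grip_force: 0.0
```

```bash
python3 -m pendant '[{"x":0.059,"y":-0.014},{"x":0.059,"y":-0.014},{"x":0.059,"y":-0.014},{"x":0.059,"y":-0.014},{"x":0.059,"y":-0.014}]'; python3 -m pendant '[{"x":0.059,"y":-0.014},{"x":0.059,"y":-0.014},{"x":0.059,"y":-0.014},{"x":0.059,"y":-0.014},{"x":0.059,"y":-0.014}]'
```

```text
validation failed for argument at $[0]...
validation failed for argument at $[0]...
```

```bash
python3 -m pendant '[{"x":0.059,"y":-0.014,"z":0,"twist":0,"gripper":0.0878},{"x":0.059,"y":-0.014,"z":0,"twist":0,"gripper":0.0878},{"x":0.059,"y":-0.014,"z":0,"twist":0,"gripper":0.0878},{"x":0.059,"y":-0.014,"z":0,"twist":0,"gripper":0.0878},{"x":0.059,"y":-0.014,"z":0,"twist":0,"gripper":0.0878}]'; python3 -m pendant '[{"x":0.059,"y":-0.014,"z":0,"twist":0,"gripper":0.0878},{"x":0.059,"y":-0.014,"z":0,"twist":0,"gripper":0.0878},{"x":0.059,"y":-0.014,"z":0,"twist":0,"gripper":0.0878},{"x":0.059,"y":-0.014,"z":0,"twist":0,"gripper":0.0878},{"x":0.059,"y":-0.014,"z":0,"twist":0,"gripper":0.0878}]'
```

```text
time: 1.23
eef_pos: [0.3083, -0.2825, 0.3624]
eef_rot: [-0.0, 0.886, 0.463, 0.0]
contact_force: [1.2, 0.4, 0.3]
finger_gap: 0.0882
grip_force: 0.0
time: 1.85
eef_pos: [0.4192, -0.0004, 0.3626]
eef_rot: [0.0, 0.886, 0.463, 0.0]
contact_force: [1.0, -0.7, -0.4]
finger_gap: 0.0879
grip_force: 0.0
```

```bash
python3 -m pendant '[{"x":0.0545,"y":-0.0176,"z":0,"twist":0,"gripper":0.0878},{"x":0.0545,"y":-0.0176,"z":0,"twist":0,"gripper":0.0878},{"x":0.0545,"y":-0.0176,"z":0,"twist":0,"gripper":0.0878},{"x":0.0545,"y":-0.0176,"z":0.0,"twist":0,"gripper":0.0878},{"x":0.0545,"y":-0.0176,"z":0.02,"twist":0,"gripper":0.0878}]'; python3 -m pendant '[{"x":0.0545,"y":-0.0176,"z":0.02,"twist":0,"gripper":0.0878},{"x":0.0545,"y":-0.0176,"z":0.02,"twist":0,"gripper":0.0878},{"x":0,"y":0,"z":0.06,"twist":0,"gripper":0.0878},{"x":0,"y":0,"z":0.04,"twist":0,"gripper":0.0878},{"x":0,"y":0,"z":0,"twist":0,"gripper":0.0878}]'
```

```text
time: 2.48
eef_pos: [0.5035, 0.2739, 0.3436]
eef_rot: [0.0, 0.886, 0.463, 0.002]
contact_force: [0.9, -0.8, 0.2]
finger_gap: 0.0879
grip_force: 0.0
time: 3.1
eef_pos: [0.5329, 0.3798, 0.1986]
eef_rot: [0.0, 0.886, 0.463, -0.004]
contact_force: [-0.4, 0.2, 0.0]
finger_gap: 0.0877
grip_force: 0.0
```

```bash
python3 -m pendant '[{"x":0.0035,"y":-0.001,"z":0.05,"twist":0,"gripper":0.0878},{"x":0,"y":0,"z":0.05,"twist":0,"gripper":0.0878},{"x":0,"y":0,"z":0.03,"twist":0,"gripper":0.0878},{"x":0,"y":0,"z":0.001,"twist":0,"gripper":0.0878},{"x":0,"y":0,"z":0,"twist":0,"gripper":0.0878}]'; python3 -m pendant '[{"x":0,"y":0,"z":0,"twist":0,"gripper":0.03},{"x":0,"y":0,"z":0,"twist":0,"gripper":0.03},{"x":0,"y":0,"z":0,"twist":0,"gripper":0.03},{"x":0,"y":0,"z":0,"twist":0,"gripper":0.03},{"x":0,"y":0,"z":0,"twist":0,"gripper":0.03}]' 35
```

```text
time: 3.72
eef_pos: [0.5387, 0.3855, 0.0742]
eef_rot: [-0.0, 0.886, 0.463, 0.002]
contact_force: [-0.2, -0.4, 0.4]
finger_gap: 0.088
grip_force: 0.0
time: 4.35
eef_pos: [0.5367, 0.3848, 0.0718]
eef_rot: [-0.0, 0.886, 0.463, -0.0]
contact_force: [-1.5, 0.4, 1.1]
finger_gap: 0.0464
grip_force: 35.0
```

```bash
python3 -m pendant '[{"x":0,"y":0,"z":-0.03,"twist":0,"gripper":0.03},{"x":0,"y":0,"z":-0.05,"twist":0,"gripper":0.03},{"x":0,"y":0,"z":-0.05,"twist":0,"gripper":0.03},{"x":-0.0411,"y":0.0291,"z":0,"twist":0,"gripper":0.03},{"x":-0.0411,"y":0.0291,"z":0,"twist":0,"gripper":0.03}]'; python3 -m pendant '[{"x":-0.0411,"y":0.0291,"z":0,"twist":0,"gripper":0.03},{"x":-0.0411,"y":0.0291,"z":0,"twist":0,"gripper":0.03},{"x":-0.0411,"y":0.0291,"z":0,"twist":0,"gripper":0.03},{"x":-0.0411,"y":0.0291,"z":0,"twist":0,"gripper":0.03},{"x":-0.0411,"y":0.0291,"z":0,"twist":0,"gripper":0.03}]';python3 -m pendant '[{"x":0,"y":0,"z":0,"twist":0,"gripper":0.03},{"x":0,"y":0,"z":0,"twist":0,"gripper":0.03}]'
python3 - <<'E'
from h import *
I,D=grab("scene","scene1");I2,D2=grab("top","top1")
a=I[100:290,190:380,::-1];b=I2[150:260,220:370,::-1]
cv2.imwrite("pics/crop1.png",np.hstack([cv2.resize(a,(400,400)),cv2.resize(b,(400,400))]))
Q=cloud("scene",D)
m=np.zeros((384,512),bool);m[120:260,215:330]=1
for lo,hi in((.172,.195),(.07,.086)):
    X=Q[m&(Q[...,2]>lo)&(Q[...,2]<hi)]; X=X[np.linalg.norm(X[:,:2]-[.54,.03],axis=1)<.08]
    c,R=cv2.minEnclosingCircle(X[:,:2].astype(np.float32));print(len(X),X.mean(0).round(4),np.round(c,4),R)
E
```

```text
time: 4.97
eef_pos: [0.5373, 0.283, 0.2016]
eef_rot: [0.0, 0.886, 0.464, -0.0]
contact_force: [-0.1, 0.2, -5.4]
finger_gap: 0.0462
grip_force: 34.9
time: 5.6
eef_pos: [0.5389, 0.0306, 0.2008]
eef_rot: [-0.0, 0.886, 0.463, -0.001]
contact_force: [-0.1, 0.3, -4.0]
finger_gap: 0.0469
grip_force: 34.9
time: 5.85
eef_pos: [0.5392, 0.0322, 0.201]
eef_rot: [-0.001, 0.887, 0.463, -0.001]
contact_force: [-0.7, -0.9, -5.0]
finger_gap: 0.0468
grip_force: 34.9
843 [0.5322 0.0486 0.1866] [0.5394 0.0336] 0.06155623868107796
823 [0.5385 0.044  0.0763] [0.5423 0.0318] 0.07078642398118973
```

View pics/crop1.png

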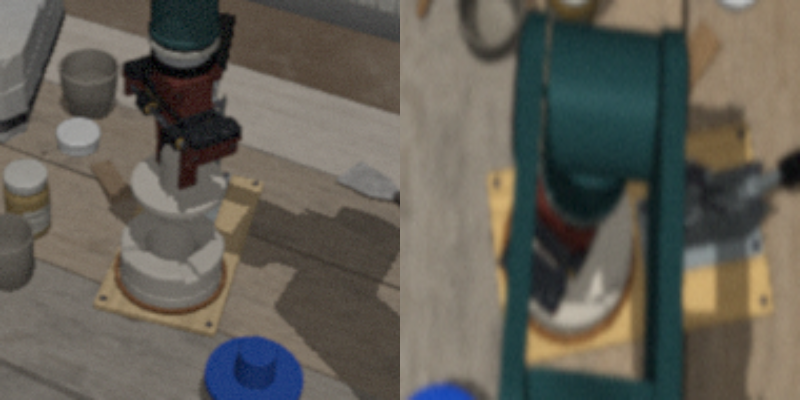

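The left crop shows the core held upright over the mould at about (180,190), slightly short of the mould's centre at (172,255). The hold-down arm is clear of the gripper.

```bash
python3 -m pendant '[{"x":0,"y":0.002,"z":0.03,"twist":0,"gripper":0.03},{"x":0,"y":0,"z":0.03,"twist":0,"gripper":0.03},{"x":0,"y":0,"z":0.015,"twist":0,"gripper":0.03},{"x":0,"y":0,"z":0.005,"twist":0,"gripper":0.03},{"x":0,"y":0,"z":0.0,"twist":0,"gripper":0.03}]';python3 -m pendant '[{"x":0,"y":0,"z":0.004,"twist":0,"gripper":0.03},{"x":0,"y":0,"z":0.003,"twist":0,"gripper":0.03},{"x":0,"y":0,"z":0,"twist":0,"gripper":0.03}]'
```

```text
time: 6.58
eef_pos: [0.542, 0.0313, 0.122]
eef_rot: [0.0, 0.886, 0.463, 0.0]
contact_force: [0.0, 0.3, -3.8]
finger_gap: 0.0464
grip_force: 34.9
time: 6.95
eef_pos: [0.5415, 0.031, 0.1147]
eef_rot: [-0.0, 0.886, 0.463, -0.0]
contact_force: [-0.4, 0.2, -4.3]
finger_gap: 0.0465
grip_force: 34.9
```

```bash
python3 -m pendant '[{"x":0,"y":0,"z":0.002,"twist":0,"gripper":0.03},{"x":0,"y":0,"z":0.001,"twist":0,"gripper":0.03},{"x":0,"y":0,"z":0.001,"twist":0,"gripper":0.03},{"x":0,"y":0,"z":0,"twist":0,"gripper":0.03}]';python3 -m pendant '[{"x":0,"y":0,"z":0.001,"twist":0,"gripper":0.03},{"x":0,"y":0,"z":0.001,"twist":0,"gripper":0.03},{"x":0,"y":0,"z":0,"twist":0,"gripper":0.03}]'
```

```text
time: 7.45
eef_pos: [0.5414, 0.0308, 0.1109]
eef_rot: [0.0, 0.886, 0.463, -0.0]
contact_force: [-1.3, -1.2, -0.8]
finger_gap: 0.0469
grip_force: 34.9
time: 7.82
eef_pos: [0.5415, 0.0308, 0.1105]
eef_rot: [0.0, 0.886, 0.463, 0.0]
contact_force: [-6.7, -2.0, 15.9]
finger_gap: 0.0465
grip_force: 35.3
```

```bash
for i in 1 2 3; do :; done; python3 -m pendant '[{"x":0,"y":0,"z":0,"twist":-4,"gripper":0.03},{"x":0,"y":0,"z":0,"twist":-4,"gripper":0.03},{"x":0,"y":0,"z":0,"twist":-4,"gripper":0.03},{"x":0,"y":0,"z":0,"twist":-4,"gripper":0.03},{"x":0,"y":0,"z":0,"twist":-4,"gripper":0.03}]' 45
```

```text
time: 8.45
eef_pos: [0.5415, 0.0345, 0.109]
eef_rot: [-0.003, 0.793, 0.609, 0.002]
contact_force: [-2.0, 14.4, 4.2]
finger_gap: 0.0463
grip_force: 45.1
```

```bash
python3 -m pendant '[{"x":0,"y":0,"z":0,"twist":-4,"gripper":0.03},{"x":0,"y":0,"z":0,"twist":-4,"gripper":0.03},{"x":0,"y":0,"z":0,"twist":-4,"gripper":0.03},{"x":0,"y":0,"z":0,"twist":-4,"gripper":0.03}]'
```

```text
time: 8.95
eef_pos: [0.5397, 0.0327, 0.1088]
eef_rot: [-0.002, 0.7, 0.714, 0.0]
contact_force: [-4.8, 3.5, 5.5]
finger_gap: 0.0462
grip_force: 45.1
```

```bash
python3 -m pendant '[{"x":0,"y":0,"z":0.001,"twist":-3,"gripper":0.03},{"x":0,"y":0,"z":0,"twist":-3,"gripper":0.03},{"x":0,"y":0,"z":0,"twist":-3,"gripper":0.03},{"x":0,"y":0,"z":0,"twist":0,"gripper":0.03}]'; python3 -c "
from plant import arm;o=arm.observe();print(o['ft_torque'],o['contact_force'],o['q'][5])"
```

```text
time: 9.45
eef_pos: [0.5398, 0.0303, 0.1083]
eef_rot: [-0.001, 0.642, 0.767, -0.001]
contact_force: [-6.8, -3.2, 8.0]
finger_gap: 0.0468
grip_force: 45.1
[-0.70211176  1.09200585 -0.55369021] [-6.80466654 -3.24708321  7.99073147] -0.24757173595671253
```

```bash
python3 -m pendant '[{"x":0,"y":0,"z":0.0005,"twist":-4,"gripper":0.03},{"x":0,"y":0,"z":0,"twist":-4,"gripper":0.03},{"x":0,"y":0,"z":0,"twist":-4,"gripper":0.03},{"x":0,"y":0,"z":0,"twist":-4,"gripper":0.03}]'; python3 -c "
from plant import arm;o=arm.observe();print(o['ft_torque'],o['contact_force'],o['q'][5])"
```

```text
time: 9.95
eef_pos: [0.5381, 0.0325, 0.1078]
eef_rot: [-0.003, 0.529, 0.849, -0.0]
contact_force: [-8.9, 0.9, 11.4]
finger_gap: 0.0461
grip_force: 45.2
[-0.21830077  1.81867041 -1.08546947] [-8.90916852  0.89219391 11.37386311] -0.5274817068608126
```

```bash
python3 -m pendant '[{"x":0,"y":0,"z":0.0005,"twist":-4,"gripper":0.03},{"x":0,"y":0,"z":0,"twist":-4,"gripper":0.03},{"x":0,"y":0,"z":0,"twist":-4,"gripper":0.03},{"x":0,"y":0,"z":0,"twist":-4,"gripper":0.03}]'; python3 -c "
from plant import arm;o=arm.observe();print(o['ft_torque'],o['contact_force'],o['q'][5])"
```

```text
time: 10.45
eef_pos: [0.5385, 0.0304, 0.1072]
eef_rot: [-0.002, 0.405, 0.914, -0.001]
contact_force: [-9.1, -4.0, 10.5]
finger_gap: 0.0465
grip_force: 45.2
[-0.99081405  1.6049188  -0.89030689] [-9.12104472 -4.04556806 10.47153828] -0.8072443518568105
```

```bash
python3 -m pendant '[{"x":0,"y":0,"z":0,"twist":0,"gripper":0.06},{"x":0,"y":0,"z":0,"twist":0,"gripper":0.07},{"x":0,"y":0,"z":0,"twist":0,"gripper":0.07},{"x":0,"y":0,"z":0,"twist":0,"gripper":0.07}]'
python3 - <<'E'
from h import *
I,D=grab("scene","scene2")
cv2.imwrite("pics/crop2.png",cv2.resize(I[140:260,220:340,::-1],(590,590),interpolation=cv2.INTER_CUBIC))
Q=cloud("scene",D)
m=np.zeros((384,512),bool);m[150:260,215:330]=1
X=Q[m];X=X[np.linalg.norm(X[:,:2]-[.542,.032],axis=1)<.075];print(np.histogram(X[:,2],np.arange(.06,.16,.004)))
Y=X[(X[:,2]>.085)&(X[:,2]<.105)];r=np.linalg.norm(Y[:,:2]-[.542,.032],axis=1);Y=Y[(r<.055)&(r>.03)]
s=np.linalg.lstsq(np.c_[Y[:,:2]-[.542,.032],np.ones(len(Y))],Y[:,2],rcond=None)[0];print("plane",s,len(Y))
c,R=cv2.minEnclosingCircle(X[(X[:,2]>.086)&(X[:,2]<.106)][:,:2].astype(np.float32));print(c,R)
E
```

```text
time: 10.95
eef_pos: [0.542, 0.0311, 0.1068]
eef_rot: [0.0, 0.405, 0.914, 0.0]
contact_force: [-0.2, 0.2, 0.1]
finger_gap: 0.0702
grip_force: 0.0
(array([ 48,  66,  73, 114, 145,  55, 110, 446, 122,  15,  20,  20,  34,
        26,  27,  31,  28,  35,  86,  93,  14,  12,  12,  13]), array([0.06 , 0.064, 0.068, 0.072, 0.076, 0.08 , 0.084, 0.088, 0.092,
       0.096, 0.1  , 0.104, 0.108, 0.112, 0.116, 0.12 , 0.124, 0.128,
       0.132, 0.136, 0.14 , 0.144, 0.148, 0.152, 0.156]))
plane [-0.00301827  0.00236971  0.09027395] 415
(0.5425358414649963, 0.03186504542827606) 0.06067127361893654
```

View pics/crop2.png

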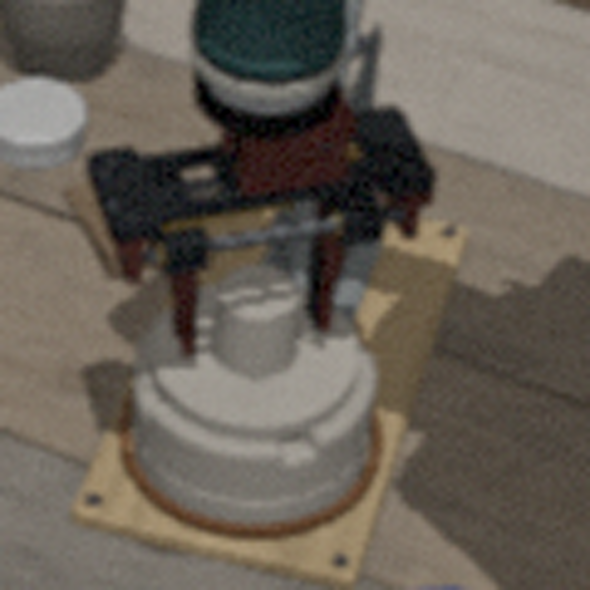

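The crop shows the flange lying flush and level on the rim, with a key in its slot near (300,450). The flange top reads 0.090 against 0.091 for home, so the core is home. Next is the lever.

```bash
python3 -m pendant '[{"x":0,"y":0,"z":-0.03,"twist":0,"gripper":0.07},{"x":0,"y":0,"z":-0.05,"twist":0,"gripper":0.07},{"x":0,"y":0,"z":-0.06,"twist":0,"gripper":0.07},{"x":0,"y":0,"z":-0.06,"twist":10,"gripper":0.0},{"x":0,"y":0,"z":-0.055,"twist":10,"gripper":0.0}]' 20; python3 -m pendant '[{"x":0,"y":0,"z":0,"twist":10,"gripper":0.0},{"x":0,"y":0,"z":0,"twist":2,"gripper":0.0}]'
python3 - <<'E'
from h import *
m0=np.array([.5415,.0315]);u=np.array([np.cos(np.radians(-79.8)),np.sin(np.radians(-79.8))]);w=np.array([-u[1],u[0]])
for n,f,c in(("scene","scene0",m0+[.001,0]),("top","top0",m0-[.004,.0018])):
    A=cloud(n,np.load(f"pics/{f}.npy")).reshape(-1,3);s=(A[:,:2]-c)@u;l=(A[:,:2]-c)@w
    k=(s>.19)&(s<.28)&(abs(l)<.05)&(A[:,2]>.2)&(A[:,2]<.32)
    for lo in(.2,.22,.24,.26,.28):
        q=k&(A[:,2]>=lo)&(A[:,2]<lo+.02)
        if q.sum(): print(n,lo,q.sum(),"s",s[q].min().round(3),s[q].max().round(3),"l",l[q].min().round(3),l[q].max().round(3),np.median(l[q]).round(3))
E
```

```text
time: 11.62
eef_pos: [0.5415, 0.0311, 0.364]
eef_rot: [0.0, 0.56, 0.828, 0.0]
contact_force: [0.9, -0.1, -0.3]
finger_gap: 0.0533
grip_force: 0.0
time: 11.88
eef_pos: [0.5417, 0.031, 0.3622]
eef_rot: [0.0, 0.642, 0.767, 0.0]
contact_force: [-0.4, -0.4, -0.8]
finger_gap: 0.0332
grip_force: 0.0
scene 0.2 43 s 0.199 0.223 l -0.012 0.013 -0.002
scene 0.22 69 s 0.21 0.239 l -0.013 0.013 -0.0
scene 0.24 71 s 0.223 0.249 l -0.013 0.013 -0.001
scene 0.26 69 s 0.235 0.259 l -0.011 0.013 -0.0
scene 0.28 6 s 0.243 0.253 l -0.011 0.007 -0.003
top 0.2 33 s 0.198 0.218 l -0.01 0.014 -0.0
top 0.22 57 s 0.212 0.231 l -0.012 0.014 0.0
top 0.24 64 s 0.222 0.247 l -0.012 0.014 -0.002
top 0.26 83 s 0.237 0.262 l -0.012 0.012 -0.0
top 0.28 14 s 0.248 0.257 l -0.008 0.01 -0.001
```

```bash
python3 -m pendant '[{"x":-0.053,"y":0,"z":0,"twist":0,"gripper":0.0},{"x":-0.053,"y":0,"z":0,"twist":0,"gripper":0.0},{"x":-0.053,"y":0,"z":0,"twist":0,"gripper":0.0},{"x":-0.054,"y":0,"z":0,"twist":0,"gripper":0.0},{"x":0,"y":0,"z":0.01,"twist":0,"gripper":0.0}]'; python3 -m pendant '[{"x":0,"y":0,"z":0.04,"twist":0,"gripper":0.0},{"x":0,"y":0,"z":0.04,"twist":0,"gripper":0.0},{"x":0,"y":0,"z":0.01,"twist":0,"gripper":0.0},{"x":0,"y":0,"z":0,"twist":0,"gripper":0.0}]'
```

```text
time: 12.5
eef_pos: [0.5794, -0.1823, 0.3501]
eef_rot: [-0.0, 0.642, 0.767, -0.001]
contact_force: [-0.1, 1.1, 0.1]
finger_gap: 0.0007
grip_force: 0.0
time: 13.0
eef_pos: [0.5788, -0.1778, 0.2612]
eef_rot: [-0.001, 0.641, 0.768, -0.0]
contact_force: [0.6, 0.3, 0.2]
finger_gap: 0.0007
grip_force: 0.0
```

```bash
python3 -m pendant '[{"x":-0.012,"y":0,"z":0.003,"twist":0,"gripper":0.0},{"x":-0.012,"y":0,"z":0.005,"twist":0,"gripper":0.0},{"x":-0.009,"y":0,"z":0.005,"twist":0,"gripper":0.0},{"x":-0.009,"y":0,"z":0.009,"twist":0,"gripper":0.0},{"x":-0.009,"y":0,"z":0.01,"twist":0,"gripper":0.0}]'; python3 -m pendant '[{"x":-0.006,"y":0,"z":0.01,"twist":0,"gripper":0.0},{"x":-0.004,"y":0,"z":0.01,"twist":0,"gripper":0.0},{"x":-0.003,"y":0,"z":0.008,"twist":0,"gripper":0.0},{"x":-0.002,"y":0,"z":0.008,"twist":0,"gripper":0.0}]'
```

```text
time: 13.62
eef_pos: [0.5886, -0.2298, 0.2293]
eef_rot: [0.0, 0.642, 0.767, 0.0]
contact_force: [0.3, 3.1, 1.3]
finger_gap: 0.0006
grip_force: 1.0
time: 14.12
eef_pos: [0.5912, -0.2444, 0.1942]
eef_rot: [0.001, 0.642, 0.767, -0.0]
contact_force: [-2.2, 0.1, 12.0]
finger_gap: 0.0
grip_force: 5.6
```

```bash
python3 -m pendant '[{"x":-0.001,"y":0,"z":0.006,"twist":0,"gripper":0.0},{"x":-0.001,"y":0,"z":0.006,"twist":0,"gripper":0.0},{"x":0,"y":0,"z":0.004,"twist":0,"gripper":0.0},{"x":0,"y":0,"z":0.003,"twist":0,"gripper":0.0},{"x":0,"y":0,"z":0,"twist":0,"gripper":0.0}]'
```

```text
time: 14.75
eef_pos: [0.5908, -0.2451, 0.1742]
eef_rot: [-0.001, 0.642, 0.767, -0.0]
contact_force: [0.1, -0.7, 0.9]
finger_gap: 0.0007
grip_force: 0.5
```

```bash
python3 -m pendant '[{"x":0,"y":0,"z":0.002,"twist":0,"gripper":0.0},{"x":0,"y":0,"z":0.001,"twist":0,"gripper":0.0},{"x":0,"y":0,"z":0.001,"twist":0,"gripper":0.0},{"x":0,"y":0,"z":0,"twist":0,"gripper":0.0}]'
```

```text
time: 15.25
eef_pos: [0.5911, -0.2452, 0.1736]
eef_rot: [0.0, 0.641, 0.767, 0.0]
contact_force: [-6.0, 2.1, 20.9]
finger_gap: 0.0004
grip_force: 10.2
```

On the stop at 21 N. I'll retreat straight up and look.

```bash
python3 -m pendant '[{"x":0,"y":0,"z":-0.01,"twist":0,"gripper":0.0},{"x":0,"y":0,"z":-0.03,"twist":0,"gripper":0.0},{"x":0,"y":0,"z":-0.06,"twist":0,"gripper":0.0},{"x":0,"y":0,"z":-0.06,"twist":0,"gripper":0.0},{"x":0,"y":0,"z":0,"twist":0,"gripper":0.0}]'
python3 - <<'E'
from h import *
I,D=grab("scene","scene3")
cv2.imwrite("pics/crop3.png",cv2.resize(I[60:270,190:400,::-1],(590,590),interpolation=cv2.INTER_CUBIC))
A=cloud("scene",D).reshape(-1,3);u=np.array([.177,-.984]);w=np.array([.984,.177]);c=[.5425,.0315]
s=(A[:,:2]-c)@u;l=(A[:,:2]-c)@w
q=(s>.25)&(s<.33)&(abs(l)<.012)&(A[:,2]>.1)&(A[:,2]<.25);print("grip",q.sum(),np.percentile(A[q,2],[10,50,90]),s[q].min(),s[q].max())
r=np.hypot(s,l);q=(r>.032)&(r<.055)&(A[:,2]>.08)&(A[:,2]<.105);print("flange",q.sum(),np.median(A[q,2]))
E
```

```text
time: 15.88
eef_pos: [0.5938, -0.2467, 0.3364]
eef_rot: [0.005, 0.641, 0.767, 0.001]
contact_force: [-0.6, 0.1, 0.3]
finger_gap: 0.0008
grip_force: 0.0
grip 80 [0.1680163  0.17129667 0.17485458] 0.2500647682253153 0.31579204663091703
flange 465 0.09047353939487235
```

View pics/crop3.png

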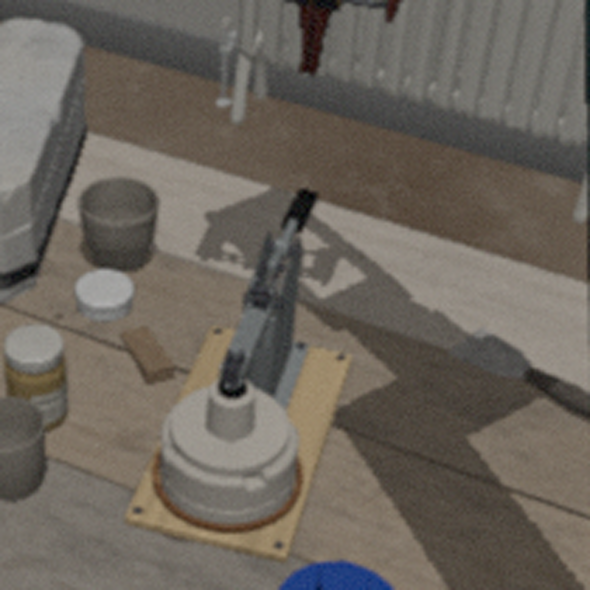

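The lever stays down at (300,205) with its grip at z = 0.171. The plunger bears on the boss at (232,385), the flange is home, and the gripper is clear.

```bash
python3 -c "
from plant import arm;print(arm.close_job())"
```

```text
the job is handed in; nothing more can be done
None
```

The job is handed in at about 16 s: the core is home in the mould, the lever is past dead centre and stays down with the plunger on the core, and I moved nothing else.

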